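# Chuck the countersink at the grinding bench

## Task

Take the countersink (the cutter with the pointed, conical head) out of the wooden rack and stand it, shank down, fully home in the open fixture chuck. Then turn the chuck's knurled sleeve clockwise, seen from above, until it stops, so that the three jaws grip the shank, and let go.

Things in the scene. Friction and masses are not known exactly. Their poses are not given: they have to be found in the camera images.
- countersink: Steel countersink, 72 mm long, about 0.11 kg, standing point up in a rack hole. Origin: centre of the shank's flat lower end; z towards the point; at the start its yaw is the rack's. Shank 14 mm diameter from 0 to 40 mm; round head 22 mm diameter from 40 to 62 mm (grip here from above, centred about 58 mm up, to stay clear of rack and jaws); then a cone to the point at 72 mm.
- rack: Fixed wooden block, 60 x 170 mm, 45 mm high, origin under its centre. Three holes, 16 mm wide, 30 mm deep, in a row along its y, 50 mm apart, the middle one at its centre. They hold, in any order, the countersink, a flat-ended end mill (16 mm) and a slot cutter with a flat 32 mm disc on top, all of similar height. Fingers closing along the rack's x clear the neighbours.
- chuck: Fixed steel three-jaw chuck facing up; origin under its centre, on the bench. Flange 100 mm wide, 12 mm high; round knurled sleeve 58 mm wide, 28 to 77 mm up; jaw tops 82 mm up. Mouth on the axis, 24 mm wide between open jaws, flat floor 48 mm up: seated, the countersink's origin is on the axis 48 mm up, its point at 120 mm. It stands there unaided; the closing jaws centre it.
- sleeve (a joint): Turn of the sleeve, rad: 0 open, growing clockwise seen from above; starts at 0 to 0.2. Each jaw moves in 5 mm per rad; they meet the shank at about 1.0 and press on it up to the hard stop at 1.15. Stiff: 0.25 N m, up to 0.7 near the stop; let go, it eases back to about 1.08. Grip it across its diameter from above, at any angle, 70 mm above the bench, cutter between the fingers; one turn does.
Not all that is in view belongs to the job. Leave any blue or orange look-alike of the countersink alone.

How it is judged:
On the way:
1. the countersink stands fully home in the chuck while the jaws are still open (horizontal distance between countersink and chuck below 0.012 m and z of countersink in the frame of chuck below 0.054 m and angle between countersink's own z axis and vertical below 0.4 rad and value of joint sleeve below 0.7 rad), for 0.2 s.
At the end, for the whole second after the job is handed in: The countersink stands at rest in the chuck, shank down and fully home (its lower end within 6 mm of the mouth's floor height and 5 mm of the axis, upright within 10 degrees), the sleeve is turned clockwise past 0.95 rad, and the jaws press on the shank (more than 5 N in all) (horizontal distance between countersink and chuck below 0.005 m and z of countersink in the frame of chuck between 0.042 and 0.054 m and angle between countersink's own z axis and vertical below 0.17 rad and value of joint sleeve above 0.95 rad and contact force between countersink and chuck above 5 N and linear speed of countersink below 0.02 m/s); the robot touches nothing.
It also fails if it takes over 58 s, if anything falls off the work surface, if the arm or the gripper's body presses on something with over 40 N, if the wrist force passes 120 N, or if a joint passes its speed limit or range.

## Robot

A 7-joint arm with a two-finger parallel gripper is mounted at the origin on the work surface. World frame = base frame: x ahead of the robot, y to its left, z up, the work surface at z = 0. Lengths are in m, angles in rad, forces in N, time in s.
With the tool pointing down it reaches from about 0.35 to 0.9 m from the base axis. Payload 7.2 kg.
Tool frame: the origin (TCP) lies midway between the tips of the shut fingers; the grasp point (between the pads) lies manip.grip_point_offset behind it (manip.grip_point_offset is the distance from the TCP to the grasp point, in m); z points along the fingers, y is the line along which they close (so a half turn about z gives the same grasp; the last joint's range is limited). The gripper opens to 85 mm and grips with 20 to 120 N. Pads are 22 mm wide; open, the fingers measure 114 mm over their backs; the gripper's body (76 mm by 85 mm) begins 54 mm behind the grasp point. The pads swing forward as they close: fully open they stand 13 mm farther back than shut.
Start: joints at [-1.223, 0.411, -0.013, 1.596, 0.006, 1.134, -0.082], TCP at [0.252, 0.572, 0.231] pointing down, gripper open.
Joint ranges: [-2.95, 2.95], [-0.29, 1.99], [-1.47, 1.44], [0.14, 2.54], [-1.03, 4.17], [0.13, 1.85], [-2.86, 2.86]. Speed limits (rad/s): [2.39, 2.39, 3.01, 3.01, 3.14, 3.14, 3.14].

## Interface

Orientations are given as a unit quaternion [w, x, y, z].
In Python, from plant import manip gives the robot as it stands. The module is installed in compiled form; this text tells all that it offers. Calls block until the motion is done:
- manip.move_pose(position, orientation): joint-space move of the TCP to a pose.
- manip.move_l(position, rotation=None, max_speed=0.15, stop_force=None): straight line of the TCP; rotation=None keeps the orientation; max_speed is the mean speed in m/s. With stop_force (N) it stops when the force on the tool has changed by that much, and returns True; else False.
- manip.goto_joints(angles): joint-space move.
- manip.command_gripper(opening): finger opening in m; the grip force is fixed at half the most; returns when the fingers have stopped.
- manip.dwell(seconds).
- manip.ik(position, orientation): joint angles nearest the present ones, or None.
- manip.get_obs(): the state.
- manip.get_image(name): name is "scene" or "side" or "wrist"; returns the picture (420x560x3 uint8, red, green, blue); there is no depth.
- manip.camera_params(name): a dict with "K" (3x3 intrinsics, pixels), "R" (3x3) and "t" (3): a world point X has camera coordinates R X + t; the wrist camera has in their place "tool_from_camera" (4x4, takes a point from camera to tool coordinates, whose origin is the TCP and whose axes are the flange's). Camera axes: x right, y down, z forward; pixel columns grow to the right and rows downward; lengths in m; the calibration is good to about 2 mm. A picture is of the moment at which its call begins: read the wrist's pose just before it. camera_params takes no time and is no camera call.
A pose or a line that the arm cannot do raises manip.MotionError and nothing moves.
- manip.hand_in(): hands the job in; it is judged then, once.
The state is a dict: "time_s": time; "joints": joint angles; "joint_vel": joint speeds; "effort": joint torques, N m; "tcp_pos": TCP position; "eef_rot": TCP orientation; "ft_force": force on the tool from outside, world axes, zero at the start; "wrist_torque": the same for the moment, N m; "finger_gap": finger opening in m; "grip_force": force on a finger pad.
Only numpy, scipy, OpenCV 4.12 (cv2) and the standard library are available. Lean on these libraries where they do the work, as an engineer would, in place of code of your own. Each camera call takes 0.05 s, during which the arm holds its last target. There are 200 camera calls.

## Working session

There is one attempt and no reset: what is moved stays moved. The work goes in short steps, each a Python script; the robot and the scene stay as the last script left them, time stands still between calls to the robot, and variables do not carry over. Pictures are saved under pics/ and viewed, at most 10 in all, crops included, and the job is handed in when it is done.

```bash
mkdir -p pics
python3 - <<'E'
from plant import manip
import cv2,numpy as np
ims=[manip.get_image(n) for n in("scene","side")]
for n,i in zip(("scene","side"),ims):
    cv2.imwrite(f"pics/{n}0.png",i[...,::-1]); p=manip.camera_params(n); print(n,p["K"].round(1).tolist(),(-p["R"].T@p["t"]).round(3),p["R"][2].round(2))
print(manip.camera_params("wrist"),manip.grip_point_offset,manip.get_obs())
E
```

```text
scene [[435.2, 0.0, 281.9], [0.0, 435.2, 207.1], [0.0, 0.0, 1.0]] [ 0.902 -0.47   0.442] [-0.51  0.64 -0.57]
side [[397.1, 0.0, 276.6], [0.0, 397.1, 211.5], [0.0, 0.0, 1.0]] [ 0.285 -0.487  0.513] [ 0.35  0.64 -0.68]
{'K': array([[342.13988993,   0.        , 277.91758863],
       [  0.        , 342.13988993, 210.62735974],
       [  0.        ,   0.        ,   1.        ]]), 'tool_from_camera': array([[ 7.93692845e-04, -9.61651811e-01, -2.74272063e-01,
         7.06444931e-02],
       [ 9.99999501e-01,  9.29628046e-04, -3.65644405e-04,
        -1.22028283e-03],
       [ 6.06593606e-04, -2.74271636e-01,  9.61652069e-01,
        -1.42847071e-01],
       [ 0.00000000e+00,  0.00000000e+00,  0.00000000e+00,
         1.00000000e+00]])} 0.0187 {'time_s': 0.1, 'joints': array([-1.22321748,  0.41180115, -0.01273023,  1.59695032,  0.00559693,
        1.13432658, -0.08218451]), 'joint_vel': array([-0.00020749, -0.00117402,  0.00242609, -0.00287471,  0.00101193,
       -0.00110124, -0.00147647]), 'effort': array([ 3.23243403e-03, -6.01828980e+01,  6.84048180e-01, -3.00093377e+01,
        1.39336305e-02,  6.39113176e-03,  1.41160990e-05]), 'tcp_pos': array([0.25228162, 0.57132894, 0.23055287]), 'eef_rot': array([-1.04003594e-04,  2.06368246e-01,  9.78474129e-01, -7.17422497e-04]), 'ft_force': array([ 0.33288627, -1.37566531,  0.11195615]), 'wrist_torque': array([-0.06285723,  0.01487789,  0.00160509]), 'grip_force': 0.0, 'finger_gap': 0.08520949278398807}
```

View pics/scene0.png

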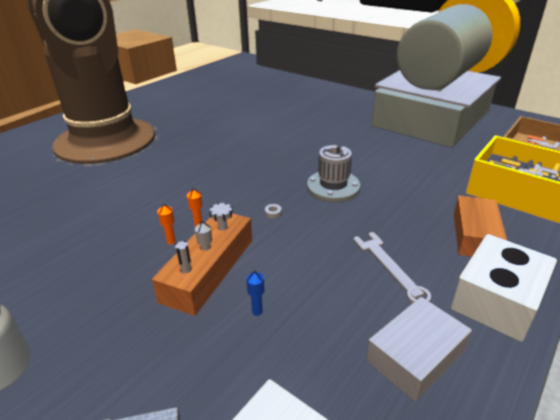

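View pics/side0.png

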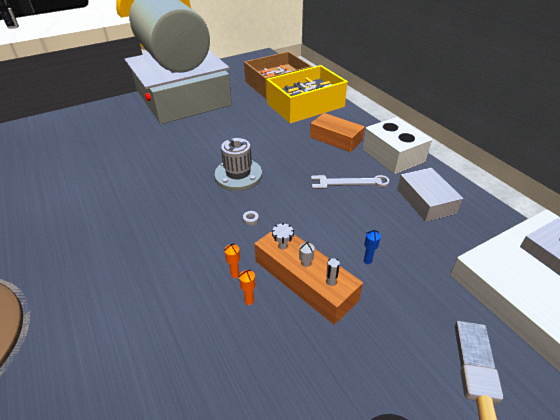

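Scene and side views show several candidates:
- In the rack: a fluted, flat-ended pin at scene (183,258) / side (333,270), a grey conical head at scene (204,233) / side (307,252), and a wide disc at scene (221,214) / side (282,232).
- Look-alikes: orange at scene (167,222) and (195,205), blue at scene (256,290).

The grey conical head in the middle hole fits the countersink. I'll confirm it in a crop and triangulate.

```bash
cat > h.py <<'E'
from plant import manip
import cv2,numpy as np
from scipy.spatial.transform import Rotation as Ro
def cam(n,obs=None):
    p=manip.camera_params(n)
    if n!="wrist": return p["K"],p["R"],p["t"]
    q=np.array(obs["eef_rot"]); T=np.eye(4); T[:3,:3]=Ro.from_quat(q[[1,2,3,0]]).as_matrix(); T[:3,3]=obs["tcp_pos"]
    M=np.linalg.inv(T@p["tool_from_camera"]); return p["K"],M[:3,:3],M[:3,3]
def ray(c,uv,z):
    K,R,t=c; d=R.T@np.linalg.inv(K)@np.array([*uv,1.]); o=-R.T@t
    return o+d*(z-o[2])/d[2]
def tri(c1,u1,c2,u2):
    P=[K@np.c_[R,t] for K,R,t in(c1,c2)]
    X=cv2.triangulatePoints(P[0],P[1],np.array(u1,float),np.array(u2,float))[:,0]; return X[:3]/X[3]
def proj(c,X):
    K,R,t=c; v=K@(R@np.array(X)+t); return v[:2]/v[2]
def down(yaw): # tool z down, tool y (closing) at angle yaw from world x axis
    y=np.array([np.cos(yaw),np.sin(yaw),0]); z=np.array([0,0,-1.]); 
    return Ro.from_matrix(np.c_[np.cross(y,z),y,z]).as_quat()[[3,0,1,2]]
E
python3 - <<'E'
from h import *
s,d=cam("scene"),cam("side")
for n,a,b in [("csk tip",(204,222),(307,240)),("mill top",(183,244),(333,261)),("slot top",(221,209),(283,228)),("or1",(166,205),(233,244)),("or2",(194,190),(247,270)),("or1b",(195,189),(233,244)),("or2b",(166,205),(247,270)),("blue",(255,270),(373,231)),("flange",(333,185),(238,174)),("chucktop",(335,150),(236,144))]: print(n,tri(s,a,d,b).round(3))
print([ray(d,u,.045).round(3) for u in((258,237),(361,285),(335,305))],[ray(s,u,.045).round(3) for u in((252,222),(160,264),(193,280))])
a=cv2.imread("pics/scene0.png")[180:310,140:280];b=cv2.imread("pics/side0.png")[210:325,215:390]
f=lambda i:cv2.resize(i,(400,400*i.shape[0]//i.shape[1]),interpolation=2)
a,b=f(a),f(b);o=np.zeros((max(len(a),len(b)),800,3),np.uint8);o[:len(a),:400]=a;o[:len(b),400:]=b
cv2.imwrite("pics/crop.png",o)
E
```

```text
csk tip [ 0.516 -0.16   0.087]
mill top [ 0.527 -0.209  0.084]
slot top [ 0.502 -0.113  0.078]
or1 [ 0.417 -0.136  0.081]
or2 [ 0.429 -0.118  0.065]
or1b [ 0.424 -0.096  0.072]
or2b [ 0.42  -0.151  0.07 ]
blue [ 0.624 -0.18   0.071]
flange [0.539 0.14  0.005]
chucktop [0.54  0.138 0.08 ]
[array([ 0.474, -0.08 ,  0.045]), array([ 0.558, -0.239,  0.045]), array([ 0.506, -0.248,  0.045])] [array([ 0.531, -0.081,  0.045]), array([ 0.494, -0.228,  0.045]), array([ 0.553, -0.222,  0.045])]
```

View pics/crop.png

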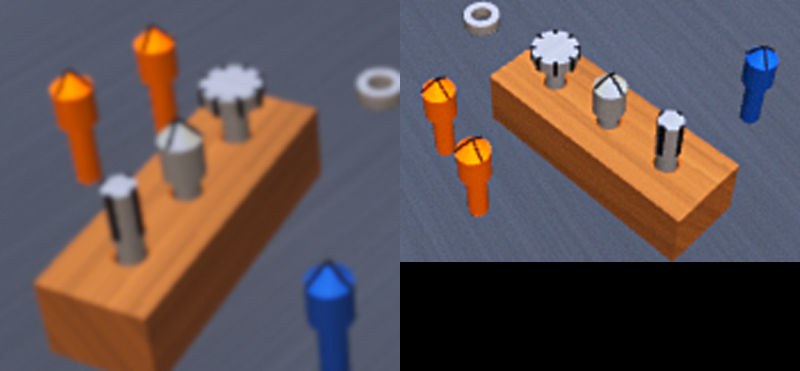

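The crop shows the pointed grey cone in the middle hole, flanked by the end mill and the slotted disc, so that is the countersink. Next is a wrist view from above both sites.

Run:
```python
from h import *
for n,p,y in(("rack",(.515,-.16,.26),np.radians(14.6)),("chuck",(.54,.139,.26),np.radians(14.6))):
    for k in(0,np.pi):
        j=manip.ik(p,down(y+k)); print(k,None if j is None else np.round(j,2))
    for dz in(.23,.053):
      for k in np.arange(-3,3.2,.5):
        j=manip.ik((*p[:2],dz),down(k)); print(dz,k,None if j is None else np.round(j,2)[[0,4,6]])
```

```text
0 [-0.49  0.31  0.89  1.81 -0.26  1.15  0.74]
3.141592653589793 [-0.7   0.47  1.27  1.82 -0.48  1.22 -2.17]
0.23 -3.0 [-0.68 -0.54 -2.23]
0.23 -2.5 [-0.68 -0.54 -1.73]
0.23 -2.0 [-0.68 -0.54 -1.23]
0.23 -1.5 [-0.54 -0.35 -0.93]
0.23 -1.0 [-0.51 -0.33 -0.45]
0.23 -0.5 [-0.49 -0.31  0.04]
0.23 0.0 [-0.48 -0.3   0.52]
0.23 0.5 [-0.48 -0.31  1.03]
0.23 1.0 [-0.45 -0.28  1.5 ]
0.23 1.5 [-0.42 -0.26  1.98]
0.23 2.0 [-0.34 -0.22  2.44]
0.23 2.5 [1.09 0.55 2.22]
0.23 3.0 [-0.68 -0.54 -2.51]
0.053 -3.0 [-0.6  -1.03 -1.84]
0.053 -2.5 [-0.6  -1.03 -1.34]
0.053 -2.0 [-0.51 -0.85 -1.  ]
0.053 -1.5 [-0.37 -0.64 -0.69]
0.053 -1.0 [-0.36 -0.61 -0.21]
0.053 -0.5 [-0.34 -0.59  0.26]
0.053 0.0 [-0.34 -0.59  0.76]
0.053 0.5 [-0.35 -0.6   1.27]
0.053 1.0 [-0.25 -0.48  1.66]
0.053 1.5 [-0.13 -0.35  2.04]
0.053 2.0 [-0.05 -0.26  2.45]
0.053 2.5 [0.96 0.8  2.03]
0.053 3.0 [-0.6  -1.03 -2.12]
0 [-0.69  0.28  0.43  1.75 -0.13  1.14  0.04]
3.141592653589793 [-1.21  0.52  1.27  1.78 -0.52  1.24 -2.69]
0.23 -3.0 [0.52 0.59 2.43]
0.23 -2.5 [-1.2  -0.58 -2.26]
0.23 -2.0 [-1.2  -0.58 -1.76]
0.23 -1.5 [-0.85 -0.23 -1.61]
0.23 -1.0 [-0.79 -0.2  -1.14]
0.23 -0.5 [-0.79 -0.2  -0.65]
0.23 0.0 [-0.72 -0.16 -0.18]
0.23 0.5 [-0.65 -0.13  0.29]
0.23 1.0 [-0.57 -0.1   0.75]
0.23 1.5 [-0.51 -0.07  1.23]
0.23 2.0 [-0.43 -0.04  1.7 ]
0.23 2.5 [-0.37 -0.01  2.17]
0.23 3.0 [-0.3   0.02  2.65]
0.053 -3.0 [-0.15  0.19  2.78]
0.053 -2.5 [-1.05 -0.85 -2.06]
0.053 -2.0 [-1.05 -0.85 -1.56]
0.053 -1.5 [-0.74 -0.43 -1.45]
0.053 -1.0 [-0.72 -0.4  -0.97]
0.053 -0.5 [-0.73 -0.41 -0.46]
0.053 0.0 [-0.66 -0.33 -0.03]
0.053 0.5 [-0.59 -0.26  0.4 ]
0.053 1.0 [-0.53 -0.19  0.83]
0.053 1.5 [-0.45 -0.11  1.26]
0.053 2.0 [-0.35 -0.01  1.67]
0.053 2.5 [-0.27  0.06  2.1 ]
0.053 3.0 [-0.19  0.14  2.53]
```

Run:
```python
from h import *
import pickle
out={}
for n,p in(("chuck",(.54,.139,.26)),("rack",(.515,-.16,.26))):
    manip.move_pose(p,down(np.radians(14.6))); manip.dwell(.2)
    o=manip.get_obs(); im=manip.get_image("wrist"); c=cam("wrist",o); out[n]=(o,im)
    cv2.imwrite(f"pics/w_{n}.png",im[...,::-1]); print(n,o["time_s"],o["tcp_pos"])
    print(proj(c,(.54,.139,.08)),proj(c,(.515,-.16,.087)))
pickle.dump(out,open("w.pkl","wb"))
cv2.imwrite("pics/w_both.png",cv2.resize(np.hstack([out["chuck"][1],out["rack"][1]])[...,::-1],(800,300),interpolation=cv2.INTER_AREA))
```

```text
chuck 2.1833 [0.53982207 0.13994516 0.25984895]
[279.69064165 188.67928247] [193.79159154 426.23565983]
rack 3.5833 [ 0.51550213 -0.15858055  0.25984943]
[ 415.6931875  -186.97896117] [278.88095751 190.59438904]
```

View pics/w_both.png

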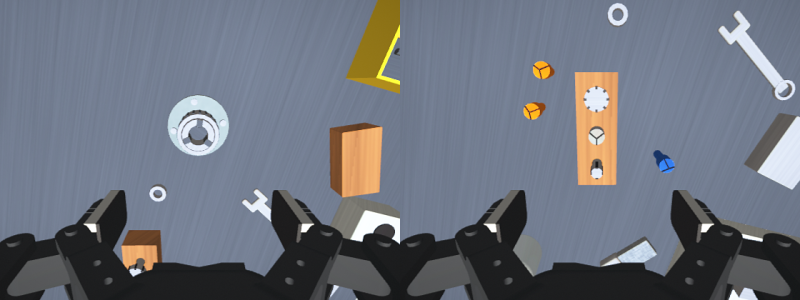

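Left (chuck) view: chuck at about (197,130). Right (rack) view: countersink at about (596-400,135), the slot disc above it, the end mill below, and the orange pins 60 px to the left. Now for precise measurement.

Run:
```python
from h import *
import pickle
w=pickle.load(open("w.pkl","rb"))
o,im=w["rack"]; c=cam("wrist",o); hsv=cv2.cvtColor(im,cv2.COLOR_RGB2HSV)
m=cv2.inRange(hsv,(5,60,60),(22,255,255)); m[:,:235]=0;m[:,310:]=0;m[270:]=0
m=cv2.morphologyEx(m,cv2.MORPH_CLOSE,np.ones((3,3)))
k=max(cv2.findContours(m,0,2)[0],key=cv2.contourArea); r=cv2.minAreaRect(k); b=cv2.boxPoints(r)
B=np.array([ray(c,u,.045) for u in b]); print("rack",r,B.round(4).tolist(),B.mean(0))
for i in range(2): e=B[i+1]-B[i]; print(np.linalg.norm(e),np.degrees(np.arctan2(e[1],e[0])))
hull=np.zeros_like(m); cv2.fillConvexPoly(hull,cv2.convexHull(k),255)
g=cv2.inRange(hsv,(0,0,90),(180,70,255))&hull
n,_,st,ce=cv2.connectedComponentsWithStats(g)
for i in range(1,n):
    if st[i,4]>20: print(st[i],ce[i].round(1),ray(c,ce[i],.08).round(4))
o2,im2=w["chuck"]; c2=cam("wrist",o2); h2=cv2.cvtColor(im2,cv2.COLOR_RGB2HSV)
print(h2[150,250],h2[170,245],h2[140,310],h2[100,300])
f=cv2.inRange(h2,(75,5,150),(105,60,255)); f=cv2.morphologyEx(f,cv2.MORPH_OPEN,np.ones((3,3))); f[:, :200]=0;f[:,350:]=0;f[240:]=0
k=max(cv2.findContours(f,0,2)[0],key=cv2.contourArea);print(cv2.contourArea(k),cv2.boundingRect(k)); e=cv2.fitEllipse(cv2.convexHull(k)); print(e,ray(c2,e[0],.012))
A=cv2.resize(im2[120:230,222:332],(400,400),interpolation=2);C=cv2.resize(im[95:265,195:365],(400,400),interpolation=2)
cv2.imwrite("pics/wz.png",np.hstack([A,C])[...,::-1])
```

```text
rack ((274.5, 179.5), (157.0, 59.0), 90.0) [[0.4614, -0.0894, 0.045], [0.5183, -0.0744, 0.045], [0.5649, -0.2373, 0.045], [0.5003, -0.2544, 0.045]] [ 0.51124294 -0.16387254  0.045     ]
0.058775460756311876 14.781528775773506
0.16939034815523685 -74.01468765995995
[257 121  36  36 976] [274.6 138.6] [ 0.499 -0.115  0.08 ]
[304 144   1  42  42] [304.  164.5] [ 0.5319 -0.1311  0.08  ]
[264 177  23  26 403] [274.9 189.9] [ 0.5115 -0.1619  0.08  ]
[303 214   1  22  22] [303.  224.5] [ 0.5474 -0.1887  0.08  ]
[267 223  17  28 289] [275.1 238.2] [ 0.5243 -0.2097  0.08  ]
[ 99  34 232] [ 99  34 232] [109  54 146] [110  52 156]
2515.5 (234, 133, 87, 81)
((277.2558288574219, 175.20611572265625), (84.6434326171875, 86.25493621826172), 95.10725402832031) [0.53723084 0.1393534  0.012     ]
```

View pics/wz.png

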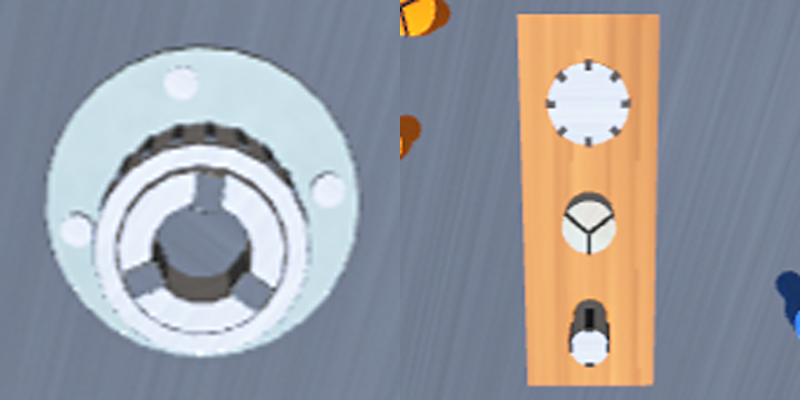

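The zoom shows the chuck rim centred at about wrist (277.5,188.7) with open jaws. The countersink's point, where the three flute lines meet, is at about (275.3,193.2).

Run:
```python
from h import *
import pickle
w=pickle.load(open("w.pkl","rb"))
cr=cam("wrist",w["rack"][0]);cc=cam("wrist",w["chuck"][0])
T=ray(cr,(275.3,193.2),.087);M=ray(cc,(277.5,188.7),.079);print(T,M)
P=np.r_[T[:2],0]; P=(P*2+np.array([.5112,-.1639,0]))/3; P[2]=0; print(P)
q=down(np.radians(14.8)); z=.0543
manip.move_pose((P[0],P[1],.13),q)
print(manip.move_l((P[0],P[1],z),max_speed=.1,stop_force=15))
manip.command_gripper(.015); o=manip.get_obs(); print(o["time_s"],o["finger_gap"],o["grip_force"],o["ft_force"],o["wrist_torque"],o["tcp_pos"])
```

```text
[ 0.51237023 -0.16330323  0.087     ] [0.53801636 0.13823163 0.079     ]
[ 0.51198015 -0.16350215  0.        ]
False
5.7417 0.020160815856388167 58.481657181400806 [ 0.62841737 -0.31406538  4.2293439 ] [ 0.0831199  -0.00215615 -0.03342718] [ 0.51238913 -0.16353719  0.05465782]
```

Run:
```python
from h import *
C=(.5377,.1386); q=down(1.2)
o=manip.get_obs(); x,y,z0=o["tcp_pos"]
manip.move_l((x,y,.17),max_speed=.12)
manip.move_pose((*C,.17),q); manip.dwell(.2)
o=manip.get_obs();print(o["time_s"],o["finger_gap"],o["ft_force"],o["tcp_pos"])
im=np.hstack([manip.get_image(n)[60:230,a:a+240] for n,a in(("scene",215),("side",115))])
cv2.imwrite("pics/hover.png",cv2.resize(im[...,::-1],(800,283),interpolation=2))
```

```text
8.2167 0.019880959996335934 [-0.25621623  0.35882218 -1.08051631] [0.53804739 0.13683944 0.17006957]
```

View pics/hover.png

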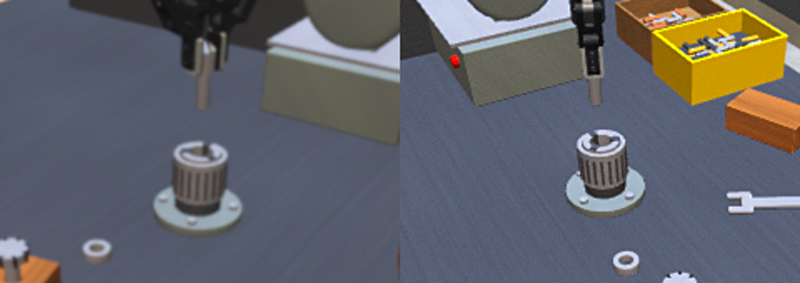

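The cutter hangs vertically over the chuck, with its lower end at scene (337,124) and side (233,123). I'll check the offset by triangulation, then lower.

Run:
```python
from h import *
s,d=cam("scene"),cam("side")
print(tri(s,(337,123),d,(232.8,122)), tri(s,(215+.6*201,60+.6*155),d,(115+.6*202,60+.6*143)))
o=manip.get_obs();print(o["tcp_pos"])
C=(.5377,.1386)
manip.move_l((*C,.13),max_speed=.1); o=manip.get_obs();print(o["tcp_pos"])
print(manip.move_l((*C,.0885),max_speed=.04,stop_force=8))
o=manip.get_obs();print(o["time_s"],o["finger_gap"],o["ft_force"],o["tcp_pos"])
im=np.hstack([manip.get_image(n)[60:230,a:a+240] for n,a in(("scene",215),("side",115))])
cv2.imwrite("pics/in.png",cv2.resize(im[...,::-1],(800,283),interpolation=2))
```

```text
[0.53860586 0.14026879 0.12959979] [0.54061903 0.13917875 0.07399368]
[0.53789238 0.13756541 0.17003773]
[0.53784138 0.13849225 0.13004393]
False
10.05 0.019894311296274874 [-1.18508121 -0.49594302 -0.235554  ] [0.53790799 0.13863327 0.08876185]
```

View pics/in.png

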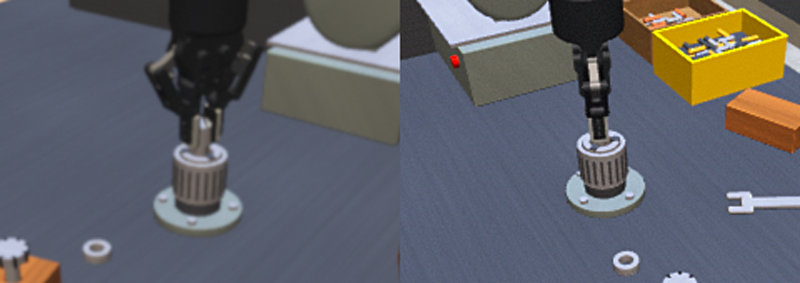

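The shank is inside the mouth with no contact force. I'll seat it, release, and lower around the sleeve.

Run:
```python
from h import *
C=(.5377,.1388)
print(manip.move_l((*C,.0850),max_speed=.02,stop_force=6)); o=manip.get_obs();print(o["tcp_pos"],o["ft_force"])
manip.command_gripper(.085); manip.dwell(.5)
im=np.hstack([manip.get_image(n)[60:230,a:a+240] for n,a in(("scene",215),("side",115))])
cv2.imwrite("pics/rel.png",cv2.resize(im[...,::-1],(800,283),interpolation=2))
print(manip.move_l((*C,.0505),max_speed=.04,stop_force=10)); o=manip.get_obs();print(o["time_s"],o["tcp_pos"],o["ft_force"],o["joints"])
```

```text
True
[0.53854471 0.13882322 0.08755339] [-2.22245747  0.17303103  8.1229694 ]
False
12.6583 [0.53791388 0.13882216 0.0507285 ] [-0.56352219 -0.44485325  0.01335626] [-0.54155981  0.52583178  0.26556671  1.94408222 -0.20662293  0.69694344
  1.04868423]
```

View pics/rel.png

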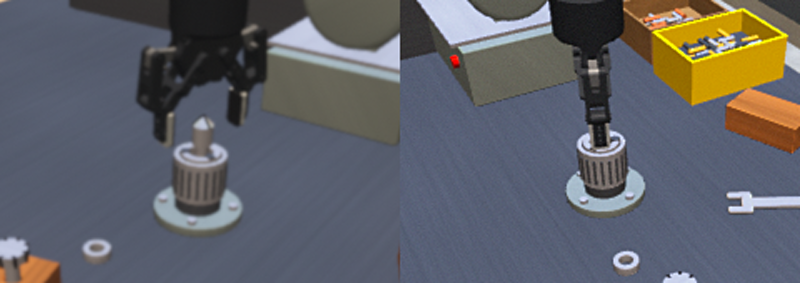

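Contact came at the expected height (TCP 0.0876), and the cutter stands unaided at scene crop (203,130). Now I'll grip and turn the sleeve clockwise.

Run:
```python
from h import *
C=(.5377,.1388,.0505)
manip.command_gripper(.05); o=manip.get_obs();print(o["time_s"],o["finger_gap"],o["grip_force"],o["ft_force"],o["wrist_torque"])
p=np.array(o["tcp_pos"]); a=1.2
for s in [.3,.3,.2]+[.06]*7:
    a-=s; manip.move_l(p,down(a),max_speed=.15); o=manip.get_obs()
    T=o["eef_rot"]; y=Ro.from_quat(np.array(T)[[1,2,3,0]]).as_matrix()[:,1]
    print(round(o["time_s"],2),"turn",round(1.2-a,2),"act",round(1.2-np.arctan2(y[1],y[0]),3),o["wrist_torque"].round(2),o["ft_force"].round(1),round(o["finger_gap"],4),round(o["grip_force"]))
    if np.linalg.norm(o["ft_force"])>60 or abs(o["wrist_torque"][2])>2: break
```

```text
13.05 0.0564211485238529 62.447478733956814 [-2.29559142 -0.57285291  7.69313052] [-0.09835291  0.51560969  0.17750021]
13.5 turn 0.3 act 0.297 [ 0.41 -0.31 -0.24] [ 0.4  0.8 -1.1] 0.0567 65
13.95 turn 0.6 act 0.595 [ 0.78 -0.7  -0.24] [ 3.2  3.9 -3. ] 0.0567 64
14.3 turn 0.8 act 0.796 [ 0.95 -0.92 -0.26] [ 4.1  4.5 -4.2] 0.0568 65
14.55 turn 0.86 act 0.856 [ 0.99 -0.95 -0.22] [ 5.   4.5 -4.9] 0.0567 65
14.8 turn 0.92 act 0.916 [ 0.96 -1.05 -0.27] [ 5.3  5.3 -4.1] 0.0568 65
15.05 turn 0.98 act 0.976 [ 0.97 -1.15 -0.1 ] [ 4.3  3.5 -5.4] 0.0564 65
15.3 turn 1.04 act 1.035 [ 0.95 -1.19  0.15] [ 5.4  3.7 -4.8] 0.0569 65
15.55 turn 1.1 act 1.091 [ 0.75 -1.31  1.58] [ 5.5  3.3 -4.7] 0.0567 66
15.8 turn 1.16 act 1.153 [ 2.13 -1.28  0.27] [ 6.7 10.2 -6.1] 0.0566 69
16.05 turn 1.22 act 1.212 [ 3.09 -1.51  0.26] [ 7.1 13.  -8.9] 0.0566 68
```

The torque rose to 1.6 N m at a turn of about 1.1, then the fingers slipped on the sleeve, so the hard stop was reached. I'll release, rise and check.

Run:
```python
from h import *
manip.command_gripper(.085); manip.dwell(.3)
p=manip.get_obs()["tcp_pos"]; manip.move_l((.5377,.1388,p[2]),max_speed=.05); manip.move_l((.5377,.1388,.26),max_speed=.12); manip.dwell(.3)
o=manip.get_obs();print(o["time_s"],o["ft_force"])
w=manip.get_image("wrist"); c=cam("wrist",o); u,v=map(int,proj(c,(.538,.139,.09)))
print("px",u,v)
A=cv2.resize(w[v-50:v+50,u-50:u+50],(300,300),interpolation=2)
B=cv2.resize(manip.get_image("scene")[120:220,285:385],(300,300),interpolation=2)
cv2.imwrite("pics/fin.png",np.hstack([A,B])[...,::-1])
```

```text
19.1917 [ 0.04450427 -0.67087969  0.62003249]
px 280 189
```

View pics/fin.png

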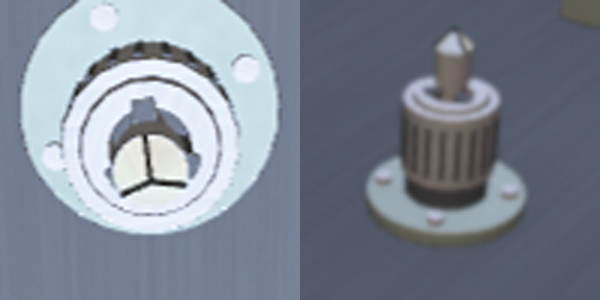

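The cutter stands upright in the chuck with its head above the jaws. I'll check the point position numerically and use the last picture for a before/after comparison of the jaws.

Run:
```python
from h import *
import pickle
o=manip.get_obs(); c=cam("wrist",o); w=manip.get_image("wrist"); s=manip.get_image("scene"); d=manip.get_image("side")
print("wrist tip at .12",ray(c,(230+150/3,139+181/3),.12), "scene", ray(cam("scene"),(285+454/3-100,120+31/3),.12))
f=lambda i:cv2.resize(i,(400,300),interpolation=cv2.INTER_CUBIC)
w0=pickle.load(open("w.pkl","rb"))["chuck"][1]; d0=cv2.imread("pics/side0.png")[...,::-1]
A=np.vstack([np.hstack([f(w0[162:216,241:313]),f(w[162:216,244:316])]),np.hstack([f(s[127:166,309:361]),f(d[115:166,202:270])])])
cv2.imwrite("pics/fin2.png",A[...,::-1])
```

```text
wrist tip at .12 [0.53792717 0.13676949 0.12      ] scene [0.5419183  0.13465795 0.12      ]
```

View pics/fin2.png

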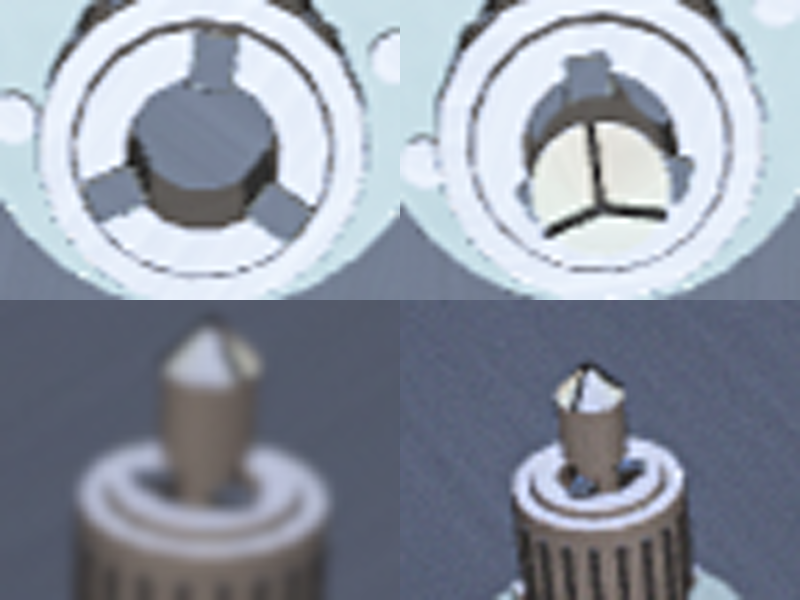

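Before/after, the grey jaws have moved in by about 4–5 mm and stand against the shank in the side view. A short re-grip and cw nudge will show whether the sleeve is really at its stop; there is plenty of time left.

Run:
```python
from h import *
C=(.5377,.1388); a=.6
manip.move_pose((*C,.2),down(a)); manip.dwell(.2); manip.move_l((*C,.2),down(a))
print(manip.move_l((*C,.0505),max_speed=.07,stop_force=10))
manip.command_gripper(.05); o=manip.get_obs(); p=np.array(o["tcp_pos"]); print(o["wrist_torque"].round(2),o["finger_gap"])
for s in range(5):
    a-=.03; manip.move_l(p,down(a)); o=manip.get_obs(); print(round(.6-a,2),o["wrist_torque"].round(2),o["ft_force"].round(1))
    if o["wrist_torque"][2]>1: break
manip.command_gripper(.085); manip.dwell(.2)
manip.move_l((*C,.0505),max_speed=.05); manip.move_l((*C,.26),max_speed=.12); manip.dwell(.3)
print(manip.get_obs()["time_s"])
o=manip.get_obs(); c=cam("wrist",o); print(proj(c,(.538,.139,.12)))
w=manip.get_image("wrist"); cv2.imwrite("pics/last.png",w[...,::-1])
```

```text
False
[0.34 0.   0.01] 0.05665708070561962
0.03 [ 0.29 -0.22  0.07] [-1.7 -0.   1.9]
0.06 [ 0.3  -0.29  0.24] [-0.3  0.1  2.6]
0.09 [ 0.06 -0.37  1.72] [-0.2 -1.8  2.6]
27.0
[280.48971485 198.05701772]
```

The torque jumps to 1.7 N m after about 0.07 rad, which matches a sleeve resting at about 1.08 with its stop at 1.15. Handing in.

```bash
python3 -c "
from plant import manip
print(manip.hand_in())"
```

```text
the job is handed in; nothing more can be done
None
```

I took the countersink from the rack's middle hole, seated it fully home in the chuck, turned the sleeve clockwise to its stop, released it, and handed the job in at about 27 s; the interface returned no verdict.

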